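# Lock the drive wheel on the roasting spit with its spring clip

### The arm

A 6-joint arm with a two-finger parallel gripper is mounted at the origin on the work surface. World frame = base frame: x ahead of the robot, y to its left, z up, the work surface at z = 0. Lengths are in mm, angles in rad, forces in N, time in s.
With the tool pointing down it reaches from about 400 to 925 mm from the base axis. Payload 12.5 kg.
Tool frame: the origin (TCP) lies at the centre of the arm's flange, where the gripper is bolted on; the fingertips stand 190 mm ahead of it and the grasp point (between the pads) lies 171 mm ahead of it; z points along the fingers, y is the line along which they close (so a half turn about z gives the same grasp; the last joint's range is limited). The gripper opens to 95 mm and grips with 3 to 60 N. Pads are 20 mm wide; open, the fingers measure 119 mm over their backs; the gripper's body (75 mm by 180 mm) begins 59 mm behind the grasp point.
Start: joints at [1.028, 0.491, 1.559, -0, 1.092, -0.106], TCP at [264.379, 566.329, 404.761] pointing down, gripper open.
Joint ranges: [-3.1, 3.1], [-0.84, 2.19], [0.05, 2.79], [-1.13, 4.28], [0.06, 2.93], [-2.69, 2.69]. Speed limits (rad/s): [2.22, 2.22, 2.79, 3.14, 3.14, 3.14].

### API

Orientations are given as [roll, pitch, yaw] about the fixed x, y, z axes, in that order (R = Rz(yaw) Ry(pitch) Rx(roll)).
In Python, from cell import env, read_camera, search_frame, cut_out gives the robot as it stands. The module is installed in compiled form; this text tells all that it offers.
- The arm moves only by the tool move_arm, never from a script. Its argument "commands" is a list of rows, each a list of 3 entries, a list of its own where there are three numbers: the shift along the world's x, y, z normalised to -1 to 1, where 1 is 0.03 m, then the turn about the world's z normalised to -1 to 1, where 1 is 0.08 rad, then the opening, from -1 (shut) to 1 (fully open), so that 0 is half open. A call has 1 to 20 rows; each row shifts and turns the commanded pose from where the row before left it; what a row does not reach is not made up. A row lasts 1/12 s, in which the tool goes at most 41.7 mm and 7.16 degrees, less where a joint would pass 70% of its speed; a pose out of reach is approached as far as the arm can. A call with a number of a shift or a turn outside -1 to 1 is refused whole. A call with a gripper value outside its range is refused whole. The fingers move at their own pace and stop on an object; the grip force is fixed at half the most. Time passes only in rows, so rows that do not move let the fingers close. It gives the time, the measured TCP pose, the force, the opening and the grip force at its end, in the units of the state.
- env.state(): the state, without advancing time (a new reading comes with each control period).
- read_camera(name): name is "side" or "top" or "wrist"; returns a dict with "image" (480x640x3 uint8, red, green, blue), "fx", "fy", "cx", "cy" (pixels), "D" ([k1, k2, p1, p2, k3] as OpenCV has them; the pictures are not rectified), "rvec" (rotation vector, rad) and "tvec" (3), from world to camera coordinates, as OpenCV has them. Camera axes: x right, y down, z forward; pixel columns grow to the right and rows downward; lengths in mm; the calibration is good to about 2 mm. A picture is of the moment at which its call begins. There is no depth.
- env.job_done(): hands the job in; it is judged then, once.
Trained networks look in a picture, given as the dict that the camera call returned (one of the last four; its "shot" number tells which), for a name from the list of things; names that differ only in an ending like _2 or _b are one class to them, and where a whole thing is asked for, a point or a joint stands for the part that bears it (a point fixed in the world has none). Each returns a list of dicts, best first, with "confidence" (0 to 1); they miss things now and then, are a little off and sometimes report something else, mostly with a low value. They report only what shows in the picture. A call takes as long as a camera call. They do not tell look-alikes from the thing itself.
- search_frame(thing, picture): "at" ([column, row] in pixels, amid what is visible of it).
- cut_out(thing, picture): "region" (480x640 bool, what is visible of it) and "at" ([column, row] in pixels, amid what is visible of it).
The state is a dict: "t": time; "joints": joint angles; "qvel": joint speeds; "tau": joint torques, N m; "eef_pos": TCP position; "tcp_rot": TCP orientation; "ft_force": force on the tool from outside, world axes, zero at the start; "moment": the same for the moment, N m; "opening": opening from 0.0 (shut) to 1.0 (fully open); "grip_force": force on a finger pad.
Only numpy, scipy, OpenCV 4.12 (cv2) and the standard library are available. Lean on these libraries where they do the work, as an engineer would, in place of code of your own. Each camera call takes 0.05 s, during which the arm holds its last target. There are 200 camera calls.

### The job

Push the drive wheel along the roasting spit until it is fully home against its shoulder, then lock it there with the spring clip from the wooden caddy: press the clip straight down over the groove beside the wheel until it snaps fully home, and let go of it. How far the spit sticks out is not known well, so feel for the groove and press gently, never forcing clip, wheel or stand with more than about 40 N. Leave the sauce bottle and the shaker alone.

Things in the scene. Friction and masses are not known exactly. Their poses are not given: they have to be found in the camera images.
- stand: Spit stand fixed to the table: dark steel base 110 x 530 x 12 mm, two grey pillars (50 mm wide, 124 tall) carrying a level steel spit 24 mm thick, axis 100 mm above the table along this y. Origin on the table under groove_mid. The free end of the spit points to -y; the near pillar's face is at y = 53 mm. The spit is clamped, but at an unknown setting along y, up to 12 mm either way.
- groove_mid (a point): Fixed point on the spit's axis (y along the spit towards the pillars, z up). It is the middle of the groove ONLY if the spit is clamped at its middle setting: the real groove, and with it the wheel's shoulder, lies up to 12 mm either way along y (not measured; feel for it). Groove: 18 mm diameter (3 deep), 14 mm long; on its -y side the 24 mm spit goes on 38 mm to its free end.
- wheel (a joint): Aluminium drive wheel on the spit, 59 mm diameter, 24 mm long. Value (m): its distance from its shoulder, towards the free end (-y); 0 = fully home, at most 0.024; friction 1.5 N. It starts covering most or all of the groove. Fully home, its face is flush with the groove's +y wall, 7 mm from the groove's middle: a clip whose face is 2 mm off that face is over the groove's middle.
- clip_grip (a point): Grip point of the dark steel spring clip: on its flat upright tab, 20 mm wide (this x), 10 thick (y), from 29 mm below to 14 mm above this point (z up). The clip is 10 mm thick all over, 33 wide, 76 tall (feet 61.5 mm below this point), about 70 g, the same from both sides. It stands mouth down in its caddy. Held here across the 20 mm width, the fingers clear the wheel when pressed home.
- clip_eye (a point): Centre of the clip's mouth, 50 mm below clip_grip, same axes; the spit's axis runs here along y when seated. Two jaws with round noses 7 mm below, mouth 12.6 mm. Over the groove the noses touch with the eye 15 mm above the spit's axis; 5 to 12 N then spreads them and it snaps on, ending with the eye within 1 mm of the axis. On the thick spit they touch at 19 mm and cannot pass.
- jaw_a (a joint): Spread of one sprung jaw of the clip (rad): 0 at rest, 0 to 0.05 when seated in the groove, 0.14 at its limit.
- jaw_b (a joint): The same for the other jaw.
- clip: The spring clip as a whole; its origin is clip_eye.
- caddy: Fixed wooden block, 64 (x) x 38 (y) x 30 mm tall, origin at the centre of its underside, with a slot 40 x 14 mm and 18 mm deep from the top, in which the clip stands on its feet.
- sauce: Amber sauce bottle, 56 mm in diameter, 170 mm tall, origin at the centre of its underside. Leave it alone.
- shaker: Spice jar, 52 mm in diameter, 90 mm tall, origin at the centre of its underside. Leave it alone.
Things that resemble listed ones, but are neither listed nor needed, are in the scene too. Of the things like the clip, leave any that is pink or yellow; of the rest the smaller one is meant.

How it is judged (in metres and radians):
On the way, in this order (a step that is already met when the one before it is completed fails the run):
1. the drive wheel is pushed fully home against its shoulder (within 2 mm) (value of joint wheel below 0.002 m), for 0.2 s.
2. the clip is snapped into the groove beside the wheel (x of clip_eye in the frame of groove_mid between -0.004 and 0.004 m and z of clip_eye in the frame of groove_mid between -0.004 and 0.004 m and y of clip_eye in the frame of groove_mid between -0.0155 and 0.0155 m and value of joint each of jaw_a, jaw_b below 0.09 rad and angle between the y axis of clip_eye and the y axis of groove_mid, either way round below 0.2 rad), for 0.2 s.
At the end, for the whole second after the job is handed in: Clip in the groove and released: eye within 4 mm of the spit axis sideways and in height, within 15.5 mm of groove_mid along it (covers every spit setting), square to the spit within 0.2 rad, both jaws under 0.09 rad; wheel within 5 mm of its shoulder; clip at rest (all of step 2 and value of joint wheel below 0.005 m and linear speed of clip below 0.02 m/s); the robot touches nothing.
It fails at once if the clip is forced against the spit, wheel or stand with more than 40 N (contact force between clip and stand above 40 N).
It fails at once if the robot forces the wheel, spit or stand with more than 40 N (contact force between the arm and stand above 40 N).
It fails at once if the robot's fingers force the wheel, spit or stand with more than 40 N (contact force between the fingers and stand above 40 N).
It fails at once if the sauce bottle or shaker is moved by more than 30 mm (distance of any of sauce, shaker from where it was at the start of the episode above 0.03 m).
It also fails if it takes over 51 s, if anything falls off the work surface, if the arm or the gripper's body presses on something with over 40 N, if the wrist force passes 120 N, or if a joint passes its speed limit or range.

## Working session

There is one attempt and no reset: what is moved stays moved. The work goes in short steps, Python scripts to look and compute and a tool call to move; the robot and the scene stay as the last step left them, time stands still between calls to the robot, and variables do not carry over. Pictures are saved under pics/ and viewed, at most 10 in all, crops included, and the job is handed in when it is done.

Besides the shell and the picture viewer there is one more tool, called after "Request:" as a command line: name --argument value ..., lists and objects as JSON in quotes. move_arm: Moves the arm, as the interface text tells. Its arguments: {"type":"object","properties":{"commands":{"type":"array","items":{"type":"array"}}},"required":["commands"]}

```bash
mkdir -p pics; cat > h.py <<'E'
import numpy as np, cv2
from cell import env, read_camera, search_frame, cut_out
def cam(p):
    K=np.array([[p["fx"],0,p["cx"]],[0,p["fy"],p["cy"]],[0,0,1.]]);return K,np.array(p["D"],float),np.array(p["rvec"],float),np.array(p["tvec"],float)
def ray(p,uv):
    K,D,r,t=cam(p);R=cv2.Rodrigues(r)[0]
    n=cv2.undistortPoints(np.array([[uv]],float),K,D)[0,0]
    return -R.T@t, R.T@np.array([n[0],n[1],1.])
def atz(p,uv,z):
    c,d=ray(p,uv);return c+d*(z-c[2])/d[2]
def proj(p,X):
    K,D,r,t=cam(p);return cv2.projectPoints(np.array(X,float).reshape(-1,1,3),r,t,K,D)[0][:,0]
def tri(obs):
    A=np.zeros((3,3));b=np.zeros(3)
    for p,uv in obs:
        c,d=ray(p,uv);d/=np.linalg.norm(d);M=np.eye(3)-np.outer(d,d);A+=M;b+=M@c
    return np.linalg.solve(A,b)
def save(p,n): cv2.imwrite(f"pics/{n}.png",cv2.cvtColor(p["image"],cv2.COLOR_RGB2BGR))
E
python3 - <<'E'
from h import *
P={}
for n in("side","top"):
    p=read_camera(n);save(p,n+"0")
    print(n,ray(p,(320,240)))
    for th in("stand","wheel","clip","caddy","sauce","shaker"):
        for d in search_frame(th,p)[:4]: print(n,th,np.round(d["at"]),round(d["confidence"],2),np.round(atz(p,d["at"],30)))
print(env.state())
a=cv2.imread("pics/side0.png");b=cv2.imread("pics/top0.png")
E
```

```text
side (array([ 596.48438349, -742.02642645,  455.86918058]), array([ 0.041014  ,  0.87688538, -0.4790325 ]))
side stand [312. 211.] 0.96 [623. 163.  30.]
side stand [412. 294.] 0.17 [ 764. -141.   30.]
side wheel [298. 201.] 0.73 [595. 213.  30.]
side clip [240. 372.] 0.95 [ 518. -295.   30.]
side clip [266. 317.] 0.72 [ 544. -185.   30.]
side clip [232. 292.] 0.68 [ 489. -122.   30.]
side clip [199. 325.] 0.61 [ 451. -199.   30.]
side caddy [205. 351.] 0.94 [ 469. -255.   30.]
side sauce [395. 232.] 0.71 [775.  62.  30.]
side shaker [410. 291.] 0.67 [ 764. -133.   30.]
top (array([ 555.81198862,  -94.94846576, 1040.80543798]), array([ 0.11109907, -0.0265235 , -0.99348111]))
top stand [136. 263.] 0.97 [629. 224.  30.]
top stand [233. 281.] 0.73 [594.  41.  30.]
top wheel [235. 282.] 0.85 [592.  37.  30.]
top clip [384. 352.] 0.73 [ 460. -238.   30.]
top clip [340. 337.] 0.69 [ 488. -157.   30.]
top clip [376. 300.] 0.61 [ 555. -226.   30.]
top caddy [378. 351.] 0.84 [ 462. -227.   30.]
top sauce [264. 187.] 0.97 [771. -16.  30.]
top sauce [381. 347.] 0.36 [ 469. -233.   30.]
top shaker [344. 194.] 0.68 [ 756. -169.   30.]
{'t': 0.7, 'joints': array([ 1.02836039e+00,  4.90858728e-01,  1.55890975e+00, -1.49502530e-06,
        1.09168818e+00, -1.05587337e-01]), 'qvel': array([ 1.57161318e-03, -3.40603885e-04, -6.77525012e-04, -2.69602799e-04,
        1.15393399e-07,  5.25905333e-04]), 'tau': array([-2.24566779e-04, -6.12330723e+01, -2.58409631e+01,  6.93545560e-02,
        4.44206712e-02, -2.36963115e-05]), 'eef_pos': array([264.39562184, 566.30964039, 404.78322928]), 'tcp_rot': array([3.14145756e+00, 1.56513559e-05, 2.70474474e+00]), 'ft_force': array([-0.73057349, -0.29359949, -0.54146162]), 'moment': array([ 0.01239154, -0.00591806, -0.0022438 ]), 'grip_force': 0.0, 'opening': 1.0024464147825976}
```

View pics/top0.png

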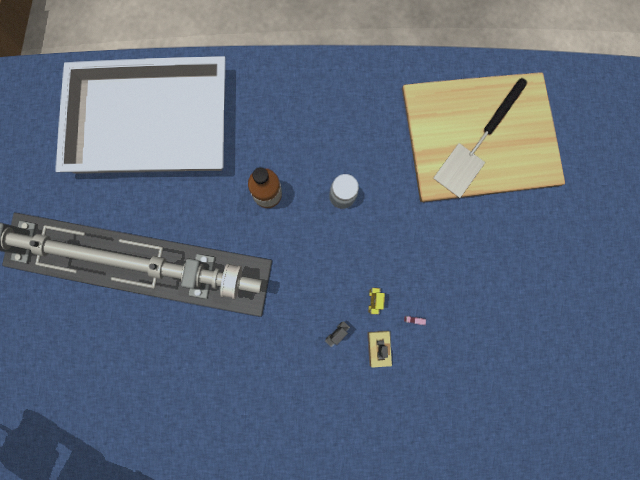

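View pics/side0.png

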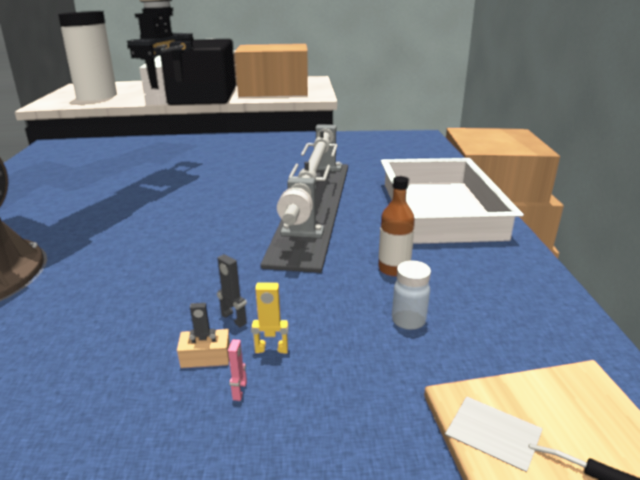

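The top view shows four clip-like things: dark in the caddy (381,349), larger dark (340,335), yellow (377,301) and pink (416,321). By the description the clip is the dark one in the caddy. Next I measure it, with one close crop.

```bash
python3 - <<'E'
from h import *
p=read_camera("top");s=read_camera("side")
# base corners at z=12
for uv in [(271,260),(264,315),(18,213),(4,265)]: print("base",uv,np.round(atz(p,uv,12),1))
def rect(p,th,z,near=None):
    for d in cut_out(th,p)[:3]:
        m=d["region"].astype(np.uint8);c=max(cv2.findContours(m,0,1)[0],key=cv2.contourArea)[:,0]
        q=np.array([atz(p,u,z)[:2] for u in c],np.float32)
        print(th,np.round(d["at"]),round(d["confidence"],2),cv2.minAreaRect(q),np.round(q.min(0)),np.round(q.max(0)))
rect(p,"caddy",30);rect(p,"wheel",100);rect(p,"clip",60);rect(p,"stand",12)
print("wheel",tri([(p,search_frame("wheel",p)[0]["at"]),(s,search_frame("wheel",s)[0]["at"])]))
for a,b in [((381,349),(201,320)),((340,335),(231,290))]: print("clip",tri([(p,a),(s,b)]))
a=cv2.cvtColor(p["image"],4)
b=cv2.cvtColor(s["image"],4)
A=cv2.resize(a[280:380,320:440],None,fx=3.3,fy=3.3,interpolation=2)
B=cv2.resize(a[220:330,160:280],(A.shape[1],363),interpolation=2)
C=cv2.resize(b[245:410,170:300],(396,503),interpolation=2);D=cv2.resize(b[120:280,255:355],(396,634),interpolation=2)[:503]
L=np.vstack([A,B]);L=L[:600];R=cv2.resize(np.hstack([C]),(396,L.shape[0]))
cv2.imwrite("pics/c1.png",np.hstack([L,R]))
E
```

```text
base (271, 260) [633.4 -29.   12. ]
base (264, 315) [529.6 -15.5  12. ]
base (18, 213) [729.9 479.1  12. ]
base (4, 265) [626.1 504.4  12. ]
caddy [380. 350.] 0.9 ((465.26837158203125, -229.37828063964844), (65.30854034423828, 41.56867980957031), 3.2085509300231934) [ 433. -251.] [ 498. -209.]
wheel [232. 279.] 0.94 ((590.9973754882812, 35.827571868896484), (32.01272201538086, 57.96408462524414), 80.06655883789062) [561.  18.] [620.  54.]
clip [340. 338.] 0.85 ((494.6495666503906, -150.84815979003906), (22.83782196044922, 48.13239669799805), 44.459632873535156) [ 476. -170.] [ 517. -130.]
clip [377. 303.] 0.76 ((554.4736938476562, -221.04107666015625), (26.785905838012695, 49.02302169799805), 85.82259368896484) [ 530. -234.] [ 579. -206.]
clip [382. 353.] 0.74 ((466.71710205078125, -231.5583953857422), (28.82426643371582, 16.229873657226562), 7.952840328216553) [ 453. -240.] [ 480. -222.]
stand [138. 265.] 0.66 ((631.814697265625, 249.91796875), (555.4263305664062, 111.4487075805664), 79.5178451538086) [530. -29.] [730. 518.]
wheel [593.87587274  33.41387992 107.91132112]
clip [ 465.62402073 -228.98756445   61.38632757]
clip [ 494.08557632 -155.34934493   57.33673304]
```

View pics/c1.png

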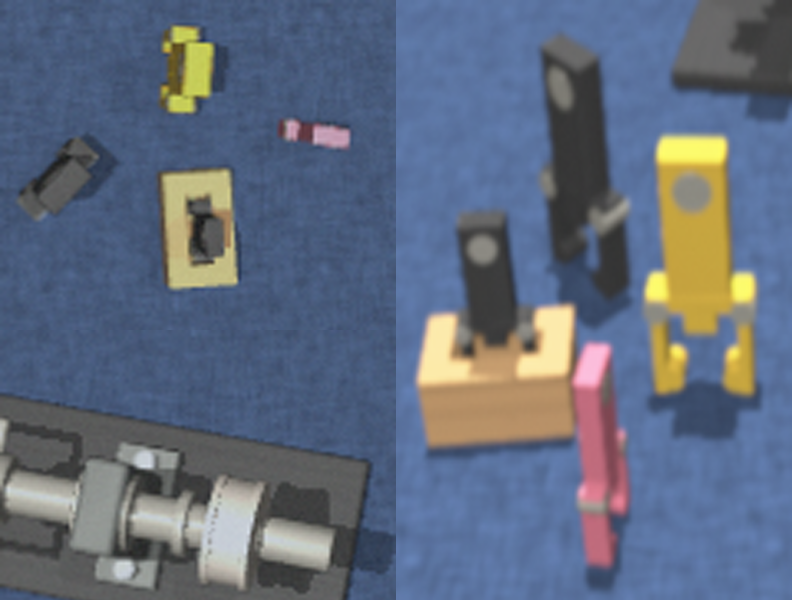

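The crop confirms it: the small dark clip stands in the caddy at top pixel (382,350), and its larger dark double is free-standing at (340,335). I'm starting with the wheel push, so I move to just before its free-end face with the fingers closed.

Request:
move_arm --commands '[[[0.53,-0.96,0],-0.82,-1],[[0.53,-0.96,0],-0.82,-1],[[0.53,-0.96,0],-0.82,-1],[[0.53,-0.96,0],-0.82,-1],[[0.53,-0.96,0],-0.82,-1],[[0.53,-0.96,0],-0.82,-1],[[0.53,-0.96,0],-0.82,-1],[[0.53,-0.96,0],-0.82,-1],[[0.53,-0.96,0],-0.82,-1],[[0.53,-0.96,0],-0.82,-1],[[0.53,-0.96,0],-0.82,-1],[[0.53,-0.96,0],-0.82,-1],[[0.53,-0.96,0],-0.82,-1],[[0.53,-0.96,0],-0.82,-1],[[0.53,-0.96,0],-0.82,-1],[[0.53,-0.96,0],-0.82,-1],[[0.53,-0.96,0],-0.82,-1],[[0.53,-0.96,0],-0.82,-1],[[0.53,-0.96,0],-0.82,-1],[[0.53,-0.96,0],-0.82,-1]]'

```text
t: 2.77
eef_pos: [582.9, -11.3, 404.9]
tcp_rot: [3.141, -0.0, 1.389]
ft_force: [0.3, 0.2, 0.6]
opening: 0.005
grip_force: 0.0
```

```bash
python3 - <<'E'
from h import *
w=read_camera("wrist");save(w,"w1");s=read_camera("side");save(s,"s1")
print(ray(w,(320,240)))
for th in("wheel","stand"):
  for d in cut_out(th,w)[:2]:
    m=d["region"].astype(np.uint8);c=max(cv2.findContours(m,0,1)[0],key=cv2.contourArea)[:,0]
    print(th,d["at"],round(d["confidence"],2),cv2.boundingRect(c),cv2.minAreaRect(np.array([atz(w,u,100)[:2] for u in c],np.float32)))
cv2.imwrite("pics/s1c.png",cv2.resize(cv2.cvtColor(s["image"],4)[120:280,230:430],(800,600)))
E
```

```text
(array([598.00003961,  68.06445295, 382.93757151]), array([-0.0540201 , -0.27648547, -0.95950199]))
wheel [317.3, 175.7] 0.95 (279, 157, 79, 42) ((589.5928955078125, 34.78837203979492), (30.621315002441406, 59.5078125), 78.3416519165039)
stand [321.0, 110.1] 0.71 (259, 0, 121, 245) ((596.0721435546875, 69.32830810546875), (174.7019500732422, 85.11090087890625), 78.99824523925781)
```

View pics/w1.png

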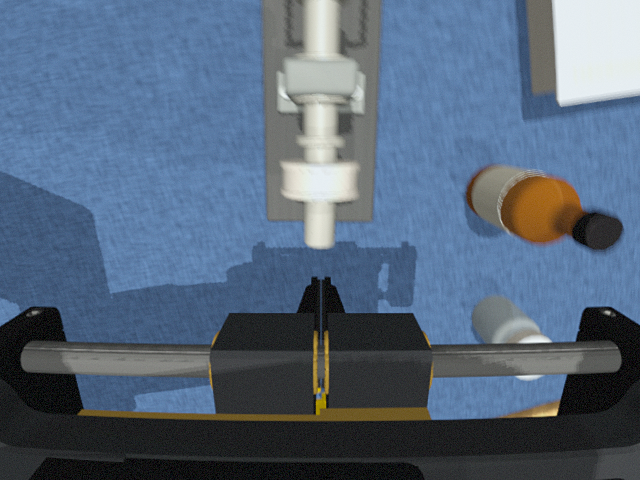

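The wrist view shows the wheel at (318,178), with the spit's end at (320,245), directly ahead of the closed fingers. Now I lower them into the gap above the spit, in front of the wheel.

Request:
move_arm --commands '[[[0,0,-0.8],0,-1],[[0,0,-0.8],0,-1],[[0,0,-0.8],0,-1],[[0,0,-0.6],0,-1],[[0,0,-0.15],0,-1],[[0,0,0],0,-1]]'

```text
t: 3.47
eef_pos: [582.0, -8.7, 309.5]
tcp_rot: [-3.139, 0.0, 1.394]
ft_force: [-0.3, -0.4, -0.4]
opening: 0.004
grip_force: 0.0
```

```bash
python3 - <<'E'
from h import *
w=read_camera("wrist");g=cv2.cvtColor(w["image"],7).astype(int);save(w,"w2")
d=cut_out("wheel",w)
for q in d[:1]:
    c=np.argwhere(q["region"]);print(q["at"],q["confidence"],c.min(0),c.max(0))
s=read_camera("side");b=cv2.cvtColor(s["image"],4)[130:280,240:360]
a=cv2.cvtColor(w["image"],4)[0:400,170:470]
cv2.imwrite("pics/p2.png",np.hstack([cv2.resize(a,(400,533)),cv2.resize(b,(400,500))[:500].copy() if 0 else cv2.copyMakeBorder(cv2.resize(b,(400,500)),0,33,0,0,0)]))
E
```

```text
(no output)
```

View pics/p2.png

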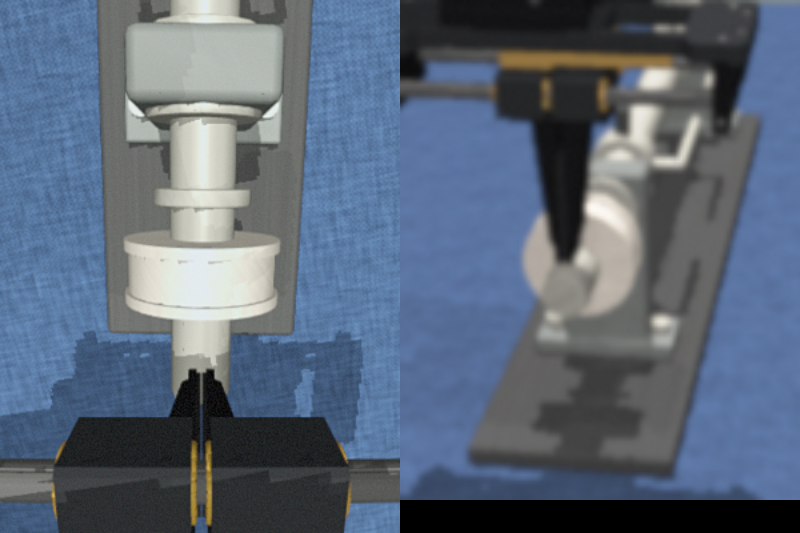

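The fingers sit centred on the spit, and the gap from wheel to collar is roughly 13 mm. I expect about 37 mm of travel, so I'll go 28 mm and then in small steps.

Request:
move_arm --commands '[[[0.043,0.229,0],0,-1],[[0.043,0.229,0],0,-1],[[0.043,0.229,0],0,-1],[[0.043,0.229,0],0,-1],[[0,0,0],0,-1],[[0,0,0],0,-1]]'

```text
t: 4.12
eef_pos: [587.6, 18.4, 310.3]
tcp_rot: [3.141, -0.0, 1.394]
ft_force: [-0.5, -0.2, -0.1]
opening: 0.004
grip_force: 0.0
```

Request:
move_arm --commands '[[[0.012,0.066,0],0,-1],[[0.006,0.033,0],0,-1],[[0,0,0],0,-1]]'

```text
t: 4.37
eef_pos: [588.1, 20.7, 310.2]
tcp_rot: [-3.141, 0.0, 1.393]
ft_force: [-0.2, -0.4, -0.7]
opening: 0.008
grip_force: 0.0
```

Request:
move_arm --commands '[[[0.012,0.066,0],0,-1],[[0.006,0.033,0],0,-1],[[0,0,0],0,-1]]'

```text
t: 4.62
eef_pos: [588.6, 23.8, 310.2]
tcp_rot: [-3.142, 0.0, 1.393]
ft_force: [-0.2, -0.3, -0.0]
opening: 0.0
grip_force: 0.4
```

```bash
python3 - <<'E'
from h import *
w=read_camera("wrist");save(w,"w3");a=cv2.cvtColor(w["image"],4)[0:400,170:470]
cv2.imwrite("pics/p3.png",cv2.resize(a,(600,600)))
print(env.state()["ft_force"])
E
```

```text
[-1.0587883   0.16982219 -0.33895587]
```

View pics/p3.png

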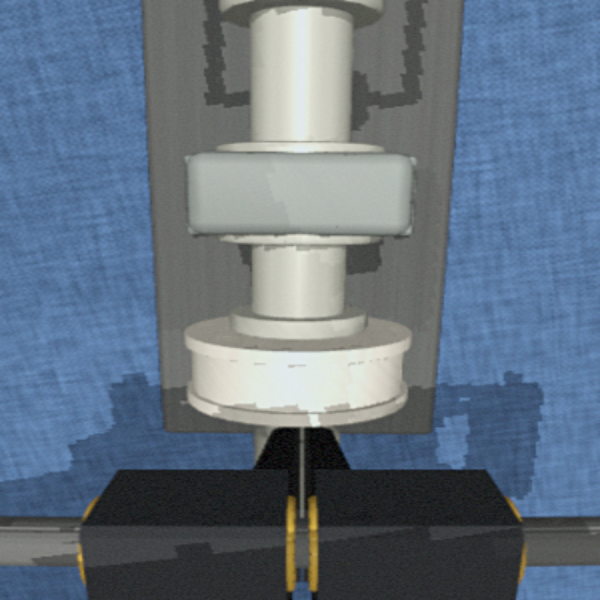

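The wheel at (298,380) now nearly meets the collar at (298,325). From here I go in 1 mm steps, watching the force.

Request:
move_arm --commands '[[[0.006,0.033,0],0,-1],[[0.006,0.033,0],0,-1],[[0,0,0],0,-1]]'

```text
t: 4.92
eef_pos: [588.9, 24.8, 310.2]
tcp_rot: [-3.141, 0.002, 1.393]
ft_force: [-2.3, -11.3, 0.0]
opening: 0.001
grip_force: 5.8
```

Request:
move_arm --commands '[[[0.006,0.033,0],0,-1],[[0,0,0],0,-1]]'

```text
t: 5.08
eef_pos: [589.0, 25.2, 310.2]
tcp_rot: [-3.141, 0.003, 1.393]
ft_force: [-3.6, -16.9, 1.1]
opening: 0.003
grip_force: 8.7
```

Request:
move_arm --commands '[[[0.006,0.033,0],0,-1],[[0,0,0],0,-1]]'

```text
t: 5.25
eef_pos: [589.1, 25.5, 310.2]
tcp_rot: [-3.141, 0.005, 1.394]
ft_force: [-3.9, -22.4, 1.2]
opening: 0.006
grip_force: 11.7
```

Stiff contact at about 6 N/mm: the wheel is at its shoulder. I back off, lift and check.

Request:
move_arm --commands '[[[0,0,0],0,-1],[[-0.1,-0.5,0],0,-1],[[-0.1,-0.5,0.1],0,-1],[[0,0,1],0,0],[[0,0,1],0,0],[[0,0,1],0,0],[[0,0,0.3],0,0],[[0,0,0],0,0],[[0,0,0],0,0]]'

```text
t: 6.0
eef_pos: [583.1, -2.2, 411.8]
tcp_rot: [3.141, -0.0, 1.393]
ft_force: [-0.2, 0.0, -0.5]
opening: 0.369
grip_force: 0.0
```

```bash
python3 - <<'E'
from h import *
w=read_camera("wrist");save(w,"w4");t=read_camera("top");save(t,"t4")
a=cv2.cvtColor(w["image"],4)[60:340,200:440];b=cv2.cvtColor(t["image"],4)[220:330,160:290]
cv2.imwrite("pics/p4.png",np.hstack([cv2.resize(a,(450,525)),cv2.resize(b[:, :],(350,525))]))
print(env.state()["eef_pos"])
# known geometry at full home: project axis points on spit
for th in ["wheel"]:
  q=cut_out(th,w)[0];c=np.argwhere(q["region"]);print(q["at"],c.min(0),c.max(0))
# spit side edges in wrist image, rows between wheel and end
E
```

```text
[583.16925005  -2.18376614 410.7008229 ]
[320.5, 172.9] [155 283] [191 358]
```

View pics/p4.png

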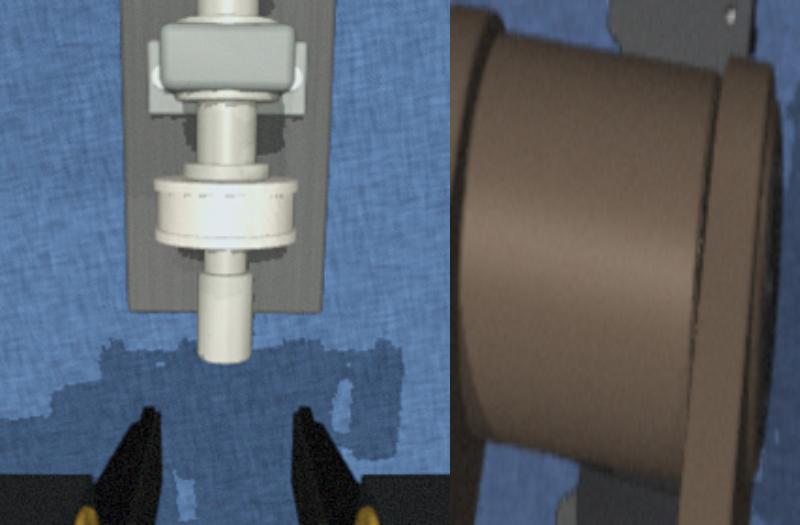

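The groove shows clear in front of the home wheel, at wrist pixels (320,193–205), with the spit's end at (320,249). I'll compute the groove position and the caddy approach.

```bash
python3 - <<'E'
from h import *
w=cv2.cvtColor(cv2.imread("pics/w4.png"),6).astype(int)
p=read_camera("wrist")
print(w[195:256,320][::1]); 
for r in (198,201,215,225,235): print(r,w[r,295:346])
for r in (204,205,206,207): print(r,np.round(atz(p,(320,r),112),1))
for r in (246,250): print(r,np.round(atz(p,(320,r),112),1),np.round(atz(p,(320,r),100),1))
E
```

```text
[221 220 221 220 221 218 219 220 218 220 221 176 183 216 220 216 215 216
 216 216 216 214 214 214 219 223 222 220 221 223 221 221 221 222 220 220
 222 219 218 218 218 220 218 216 218 218 217 217 217 217 218 217 215 215
 216 216 216 215 177 114  79]
198 [112 112 100 110 113 111  96  99 100 104  75  71  68  75 137 164 172 183
 189 192 197 202 208 213 217 220 214 207 202 198 190 189 180 172 164 144
 100  79  75  81  85  77  77  79  84  81  82  78  78 103 112]
201 [109 111 104 108 111 107 105 106 109 115 107 108 105 103 135 162 174 181
 189 188 197 203 208 213 218 219 214 205 201 196 190 186 178 176 163 145
  89  84 112 117 115 114 112 111 110 115 116 118 115 113 116]
215 [112 121 108 115 113 115 112 111 118 112 107 143 160 169 175 180 192 195
 200 202 208 208 209 215 217 216 212 207 205 205 206 200 199 193 194 187
 179 171 160 120 111 109 114 111 114 113 112 114 115 112 115]
225 [104 105  98 103 103 101  96  99 102 101 109 152 167 176 185 193 192 203
 209 213 214 218 220 223 223 221 218 214 211 213 213 208 207 200 194 184
 173 165 145 106 103 105 102  96 107 103 107 105 105 108 103]
235 [116 118 120 115 115 117 121 117 114 114 110 154 173 181 189 196 201 208
 210 214 217 219 221 219 222 218 215 211 211 209 210 207 202 197 190 179
 167 159 131  93 123 126 124 120 114 122 120 122 121 128 127]
204 [587.   25.3 112. ]
205 [586.8  24.6 112. ]
206 [586.7  23.8 112. ]
207 [586.6  23.  112. ]
246 [581.1  -7.3 112. ] [580.4 -10.9 100. ]
250 [580.5 -10.5 112. ] [579.8 -14.3 100. ]
```

Request:
move_arm --commands '[[[-0.39,-0.757,0],0.29,0],[[-0.39,-0.757,0],0.29,0],[[-0.39,-0.757,0],0.29,0],[[-0.39,-0.757,0],0.29,0],[[-0.39,-0.757,0],0.29,0],[[-0.39,-0.757,0],0.29,0],[[-0.39,-0.757,0],0.29,0],[[-0.39,-0.757,0],0.29,0],[[-0.39,-0.757,0],0.29,0],[[-0.39,-0.757,0],0.29,0],[[0,0,-0.5],0,0],[[0,0,-0.5],0,0],[[0,0,0],0,0],[[0,0,0],0,0]]'

```text
t: 7.37
eef_pos: [466.4, -229.5, 381.4]
tcp_rot: [-3.14, -0.001, 1.625]
ft_force: [-0.9, -0.1, 0.2]
opening: 0.498
grip_force: 0.0
```

```bash
python3 - <<'E'
from h import *
p=read_camera("wrist");save(p,"w5");a=cv2.cvtColor(p["image"],4)
def rect(p,th,z):
    for d in cut_out(th,p)[:3]:
        m=d["region"].astype(np.uint8);c=max(cv2.findContours(m,0,1)[0],key=cv2.contourArea)[:,0]
        q=np.array([atz(p,u,z)[:2] for u in c],np.float32)
        print(th,np.round(d["at"]),round(d["confidence"],2),cv2.minAreaRect(q),cv2.boundingRect(c))
rect(p,"caddy",30);rect(p,"clip",87)
print(env.state()["eef_pos"],env.state()["tcp_rot"])
E
```

```text
caddy [319. 210.] 0.77 ((462.75616455078125, -226.0325927734375), (63.836158752441406, 41.903316497802734), 3.1141245365142822) (283, 197, 71, 46)
clip [318. 228.] 0.8 ((463.3840637207031, -221.4517059326172), (28.912548065185547, 24.50370979309082), 0.8002380132675171) (299, 215, 39, 33)
clip [426. 225.] 0.75 ((543.9222412109375, -214.40594482421875), (32.071250915527344, 61.96792221069336), 84.18679809570312) (387, 202, 76, 51)
clip [365. 294.] 0.71 ((503.07464599609375, -272.2906799316406), (48.5471076965332, 12.541616439819336), 87.83362579345703) (357, 267, 19, 57)
[ 466.6203576  -229.21780682  382.74923674] [3.14106715e+00 3.06692086e-04 1.62532216e+00]
```

View pics/w5.png

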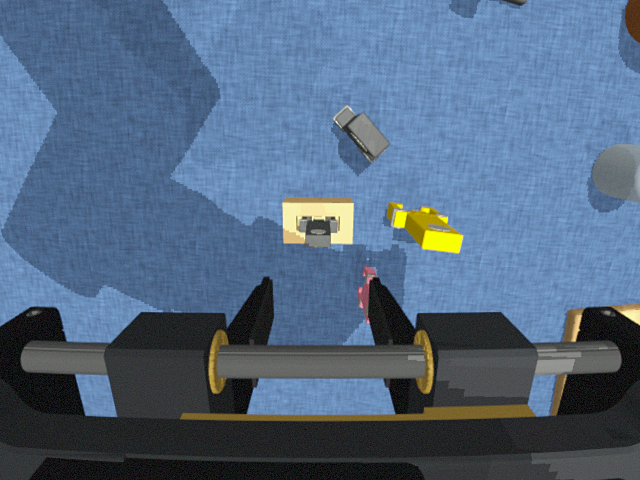

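```bash
python3 - <<'E'
from h import *
p=read_camera("wrist");t=read_camera("top")
print(p["image"][222:256,318].sum(1)//3)
for r in (232,240,247): print(r,np.round(atz(p,(318,r),87.5),1))
g=t["image"]
q=[d for d in cut_out("clip",t) if abs(d["at"][0]-380)<10 and abs(d["at"][1]-350)<10]
print([d["at"] for d in q]); 
E
```

```text
[ 65  60  63  61  60  51  92 123 130 127 129  80 110 134 139 134 132 134
 136 135 130 135 132 131 111 104 111 106 113 112 105 101 105 103]
232 [ 464.5 -222.6   87.5]
240 [ 464.9 -228.9   87.5]
247 [ 465.2 -234.5   87.5]
[]
```

The clip's top is at wrist (318,240), so the grip is at about (465,-229), under the gripper to within 1.5 mm. I descend and grip 2 mm above the grip point.

Request:
move_arm --commands '[[[-0.05,0,-0.9],0,0],[[0,0,-0.9],0,0],[[0,0,-0.9],0,0],[[0,0,-0.9],0,0],[[0,0,-0.6],0,0],[[0,0,-0.33],0,0],[[0,0,0],0,0],[[0,0,0],0,0]]'

```text
t: 8.33
eef_pos: [465.1, -229.5, 246.8]
tcp_rot: [3.141, 0.0, 1.625]
ft_force: [0.9, -0.7, 0.1]
opening: 0.501
grip_force: 0.0
```

Request:
move_arm --commands '[[[0,0,0],0,-1],[[0,0,0],0,-1],[[0,0,0],0,-1],[[0,0,0],0,-1],[[0,0,0],0,-1],[[0,0,0],0,-1]]'

```text
t: 8.83
eef_pos: [464.9, -229.4, 246.7]
tcp_rot: [3.141, 0.0, 1.625]
ft_force: [-0.8, -0.0, 4.0]
opening: 0.212
grip_force: 30.0
```

Request:
move_arm --commands '[[[0,0,0.3],0,-1],[[0,0,0.5],0,-1],[[0,0,0.8],0,-1],[[0,0,0.9],0,-1],[[0,0,0.9],0,-1],[[0,0,0.6],0,-1],[[0,0,0],0,-1]]'

```text
t: 9.42
eef_pos: [465.0, -229.4, 370.4]
tcp_rot: [3.137, 0.004, 1.625]
ft_force: [-0.1, -0.3, -0.9]
opening: 0.208
grip_force: 30.0
```

Request:
move_arm --commands '[[[0.2,0.4,0],-0.29,-1],[[0.4,0.83,0],-0.29,-1],[[0.4,0.83,0],-0.29,-1],[[0.4,0.83,0],-0.29,-1],[[0.4,0.83,0],-0.29,-1],[[0.4,0.83,0],-0.29,-1],[[0.4,0.83,0],-0.29,-1],[[0.4,0.83,0],-0.29,-1],[[0.4,0.83,0],-0.29,-1],[[0.4,0.83,0],-0.29,-1],[[0.25,0.44,0],0,-1],[[0,0,0],0,-1],[[0,0,0],0,-1]]'

```text
t: 10.5
eef_pos: [586.2, 20.1, 365.8]
tcp_rot: [-3.141, 0.0, 1.395]
ft_force: [-0.2, -0.6, -0.9]
opening: 0.212
grip_force: 30.0
```

```bash
python3 - <<'E'
from h import *
w=read_camera("wrist");s=read_camera("side")
a=cv2.cvtColor(w["image"],4)[80:380,200:440];b=cv2.cvtColor(s["image"],4)[130:270,240:360]
cv2.imwrite("pics/p6.png",np.hstack([cv2.resize(a,(420,525)),cv2.resize(b,(380,525))]))
e=env.state();print(e["eef_pos"],e["tcp_rot"],e["ft_force"],e["opening"])
E
```

```text
[585.94665457  19.01981606 366.08493781] [-3.14086842e+00  3.17082475e-04  1.39270870e+00] [ 0.39319616 -0.23538645 -1.63608666] 0.21009983284414285
```

View pics/p6.png

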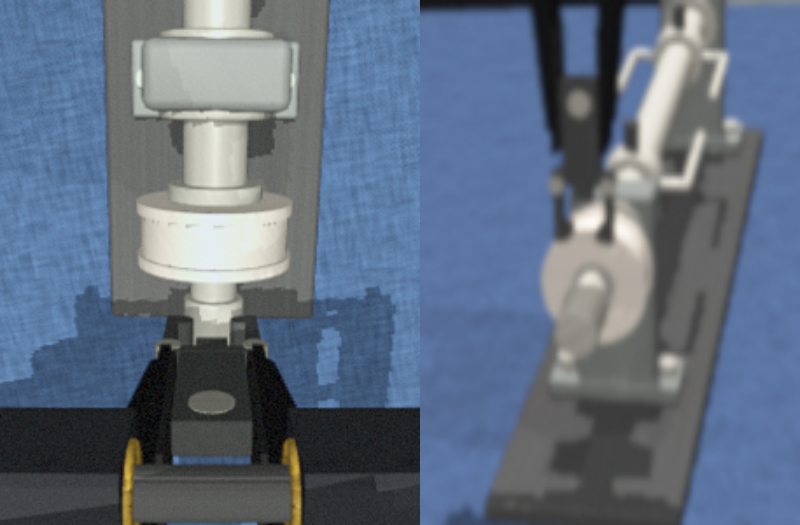

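The clip hangs straight in the grip, jaws either side of the spit at crop (211,345) against spit (213,320), so it is centred to under 1 mm. I lower it beside the wheel face and feel along +y.

Request:
move_arm --commands '[[[0,0,-0.3],0,-1],[[0,0,-0.26],0,-1],[[0.025,0.13,0],0,-1],[[0.025,0.13,0],0,-1],[[0,0,0],0,-1],[[0,0,0],0,-1]]'

```text
t: 11.1
eef_pos: [587.9, 27.9, 349.7]
tcp_rot: [3.141, -0.0, 1.393]
ft_force: [-0.8, 0.5, -1.2]
opening: 0.208
grip_force: 30.0
```

Request:
move_arm --commands '[[[0.006,0.033,0],0,-1],[[0.006,0.033,0],0,-1],[[0,0,0],0,-1]]'

```text
t: 11.35
eef_pos: [588.2, 29.9, 349.7]
tcp_rot: [3.141, -0.0, 1.393]
ft_force: [0.3, 0.8, -1.2]
opening: 0.207
grip_force: 30.0
```

Request:
move_arm --commands '[[[0.006,0.033,0],0,-1],[[0,0,0],0,-1]]'

```text
t: 11.52
eef_pos: [588.4, 30.8, 349.7]
tcp_rot: [3.141, -0.0, 1.393]
ft_force: [0.6, 0.8, -1.2]
opening: 0.206
grip_force: 30.0
```

Request:
move_arm --commands '[[[0.006,0.033,0],0,-1],[[0,0,0],0,-1]]'

```text
t: 11.68
eef_pos: [588.6, 31.6, 349.6]
tcp_rot: [3.141, 0.001, 1.393]
ft_force: [-0.7, -2.6, 0.3]
opening: 0.209
grip_force: 30.0
```

Request:
move_arm --commands '[[[0.003,0.016,0],0,-1],[[0,0,0],0,-1]]'

```text
t: 11.85
eef_pos: [588.6, 31.8, 349.6]
tcp_rot: [-3.142, 0.001, 1.393]
ft_force: [-0.9, -4.2, 0.6]
opening: 0.211
grip_force: 30.0
```

Wheel face touched at y≈31.4. I back off 2 mm from contact and go down.

Request:
move_arm --commands '[[[-0.018,-0.097,0],0,-1],[[0,0,0],0,-1],[[0,0,-0.15],0,-1],[[0,0,-0.08],0,-1],[[0,0,0],0,-1]]'

```text
t: 12.27
eef_pos: [588.0, 29.3, 341.9]
tcp_rot: [-3.141, -0.0, 1.393]
ft_force: [-0.7, -0.0, -0.3]
opening: 0.213
grip_force: 30.0
```

Request:
move_arm --commands '[[[0,0,-0.04],0,-1],[[0,0,-0.04],0,-1],[[0,0,0],0,-1]]'

```text
t: 12.52
eef_pos: [588.1, 29.3, 340.0]
tcp_rot: [-3.141, 0.0, 1.393]
ft_force: [0.5, 0.1, -1.2]
opening: 0.206
grip_force: 30.0
```

Request:
move_arm --commands '[[[0,0,-0.04],0,-1],[[0,0,-0.04],0,-1],[[0,0,0],0,-1]]'

```text
t: 12.77
eef_pos: [588.2, 29.2, 337.9]
tcp_rot: [3.141, -0.0, 1.393]
ft_force: [0.5, 0.8, 1.2]
opening: 0.207
grip_force: 30.0
```

No contact at the thick-spit height, so it is over the groove. Pressing now.

Request:
move_arm --commands '[[[0,0,-0.05],0,-1],[[0,0,-0.05],0,-1],[[0,0,0],0,-1]]'

```text
t: 13.02
eef_pos: [588.1, 29.3, 335.4]
tcp_rot: [3.141, -0.0, 1.393]
ft_force: [-1.7, 0.8, 2.3]
opening: 0.212
grip_force: 30.0
```

Request:
move_arm --commands '[[[0,0,-0.05],0,-1],[[0,0,-0.05],0,-1],[[0,0,0],0,-1]]'

```text
t: 13.27
eef_pos: [588.1, 29.3, 332.0]
tcp_rot: [3.141, -0.0, 1.393]
ft_force: [0.6, -0.2, -2.8]
opening: 0.206
grip_force: 30.0
```

Request:
move_arm --commands '[[[0,0,-0.05],0,-1],[[0,0,-0.05],0,-1],[[0,0,0],0,-1]]'

```text
t: 13.52
eef_pos: [588.1, 29.2, 328.2]
tcp_rot: [-3.141, 0.0, 1.393]
ft_force: [2.0, -0.3, -6.9]
opening: 0.207
grip_force: 30.0
```

Request:
move_arm --commands '[[[0,0,-0.05],0,-1],[[0,0,-0.05],0,-1],[[0,0,0],0,-1]]'

```text
t: 13.77
eef_pos: [588.0, 29.2, 324.9]
tcp_rot: [-3.14, 0.0, 1.393]
ft_force: [2.1, -0.4, -10.0]
opening: 0.207
grip_force: 30.0
```

Request:
move_arm --commands '[[[0,0,-0.05],0,-1],[[0,0,-0.03],0,-1],[[0,0,0],0,-1]]'

```text
t: 14.02
eef_pos: [588.1, 29.2, 323.3]
tcp_rot: [-3.142, 0.0, 1.393]
ft_force: [0.8, -0.2, -4.5]
opening: 0.207
grip_force: 30.0
```

Snapped: the clip pulls itself down. Another 1.5 mm takes it to home.

Request:
move_arm --commands '[[[0,0,-0.04],0,-1],[[0,0,0],0,-1]]'

```text
t: 14.18
eef_pos: [588.1, 29.3, 322.8]
tcp_rot: [3.141, 0.0, 1.393]
ft_force: [-0.8, -1.0, 3.0]
opening: 0.211
grip_force: 30.0
```

Request:
move_arm --commands '[[[0,0,-0.02],0,-1],[[0,0,0],0,-1],[[0,0,0],0,-1]]'

```text
t: 14.43
eef_pos: [588.0, 29.3, 322.7]
tcp_rot: [3.14, -0.0, 1.393]
ft_force: [-1.8, -0.3, 7.5]
opening: 0.21
grip_force: 30.0
```

Home against the stop at +7.5 N. Relax, release and retreat straight up.

Request:
move_arm --commands '[[[0,0,0.03],0,-1],[[0,0,0],0,-1],[[0,0,0],0,-0.3],[[0,0,0],0,-0.1],[[0,0,0],0,0],[[0,0,0],0,0],[[0,0,0],0,0],[[0,0,0.4],0,0],[[0,0,0.8],0,0],[[0,0,1],0,0],[[0,0,1],0,0],[[0,0,0.6],0,0],[[0,0,0],0,0],[[0,0,0],0,0]]'

```text
t: 15.6
eef_pos: [587.9, 29.3, 437.1]
tcp_rot: [3.14, -0.0, 1.393]
ft_force: [0.0, -0.1, -0.1]
opening: 0.498
grip_force: 0.0
```

```bash
python3 - <<'E'
from h import *
w=read_camera("wrist");s=read_camera("side")
a=cv2.cvtColor(w["image"],4)[80:380,200:440];b=cv2.cvtColor(s["image"],4)[130:270,240:360]
cv2.imwrite("pics/p7.png",np.hstack([cv2.resize(a,(420,525)),cv2.resize(b,(380,525))]))
E
```

```text
(no output)
```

View pics/p7.png

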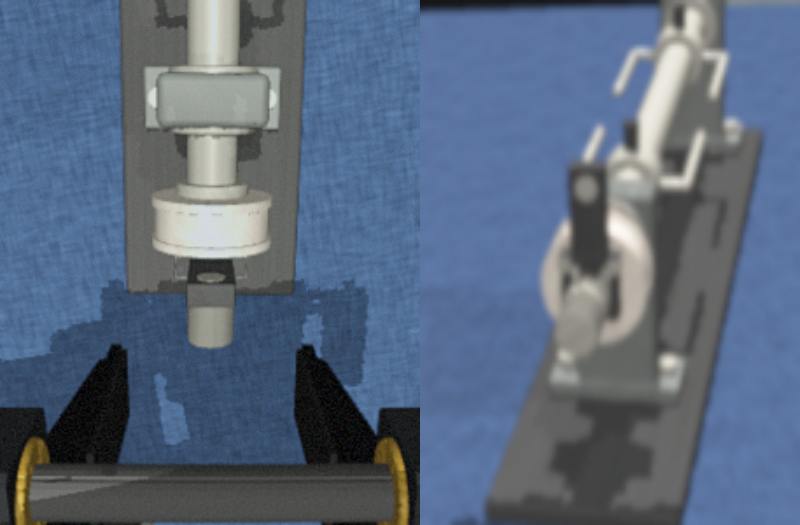

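The clip stands upright on the spit, square and seated against the home wheel at side crop (590,230), and the gripper is clear. Handing in.

```bash
python3 -c "
from cell import env;print(env.job_done())"
```

```text
the job is handed in; nothing more can be done
None
```

I pushed the wheel home against its shoulder, snapped the clip fully into the groove and released it, then handed the job in. The highest wrist reading was about 23 N, and the hand-in gave no verdict.

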